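Battery swap on the emergency light: sort by tag, hold the bayonet cap at half-turn

TASK

Stand the battery module with the red tag in the red reject nest and lower the one with the green tag into the emergency light's battery well, letting go of both; then fit the black bayonet cap over the well, lugs down through the two gaps in the collar, and turn it clockwise against its spring until its white line points at the yellow marks, 45 degrees round, without ever going on to the lock click near the red marks. Finish while still gripping the cap steadily at the yellow marks, since it springs back if let go. Leave the mug, the potted plant and the screwdriver where they are.

Things in the scene. Friction and masses are not known exactly. Their poses are not given: they have to be found in the camera images.
- module_green: Battery module, green (passed) tag: upright grey cylinder 42 mm in diameter, 45 mm tall, with a square stem 18 x 18 mm on top (sides along its x and y), from 45 to 77 mm; stem tip, shoulder and body band are green. 0.13 kg. Origin: centre of its underside, z up; starts standing on the desk. Grip the upper 17 mm of the stem: in the well only that much stands above the collar.
- module_red: Battery module with the red (failed) tag: same shape as the green one (42 mm diameter, 45 mm body, square stem 18 x 18 mm up to 77 mm), with stem tip, shoulder and band in red. Origin at the centre of its underside, z up. Starts standing on the desk.
- reject: Reject nest: fixed red block 85 x 85 x 30 mm with one round hole, 50 mm in diameter and 25 mm deep, open at the top in its middle. Origin at the centre of its underside, so the hole's floor is 5 mm above it and its mouth 30 mm.
- light: Emergency light: fixed white housing 115 (x) x 190 (y) x 75 mm tall; two lamp heads on its +x corners reach 130 mm above the desk; a round battery well with a grey bayonet collar round it is in the middle of its top. Origin at the centre of its underside; its yaw varies.
- well (a point): Point on the well's axis at the housing's top face, 75 mm above the desk; axes as the housing's (x through the collar's two gaps). The well is 46 mm in diameter and 46 mm deep; a module in it stands with its stem's tip 31 mm above this point. The cap's rim comes to rest at this height, over the stem.
- collar (a point): Middle of the grey collar's top, 12.5 mm above the housing's top; axes as the housing's. Collar 83 mm in outer diameter; its inward lip (63 mm opening, underside 8 mm above the housing) has two 16 mm gaps, on the +x and -x sides. Marks, on both sides: white at the gaps (start), yellow 45 degrees clockwise of them from above (half-way), red 90 degrees clockwise (locked).
- cap: Black bayonet cap: hollow cylinder, 58 mm outside, 50 mm inside, 40 mm tall, 36 mm deep, open below; two white lugs 9 mm wide at +x and -x, 70 mm across them, 1 to 6 mm above the rim. Wing grip on top, 52 mm along x, 14 mm thick in y, 40 to 64 mm high, white line on top. 0.07 kg. Origin: centre of the lower rim, z up; half a turn gives the same cap. Starts upright on the desk.
- ring (a joint): Turn of the sprung orange ring under the lip; its two 12.5 mm forks take the lugs and turn with the cap, lagging it by about 0.05 rad of play. 0 rad at the gaps (white marks), 0.785 at the yellow, 1.57 at the red; grows clockwise from above. A spring turns it back, 0.02 N m at 0, 0.05 at half-way. A catch resists from about 1.0 rad; past 1.2 rad counts as clicked.
- ring_slot (a point): Centre of the drive ring at the housing's top face, turning with the ring; its x axis runs through the two forks, along the gaps when the ring is at 0.
- mug: White mug, 76 mm across and 90 mm tall, a bystander. Origin at the centre of its underside.
- plant: Small plant in a terracotta pot 72 mm across and about 100 mm tall in all, a bystander. Origin at the centre of its underside.
- screwdriver: Screwdriver with an orange handle, about 170 mm long, lying on the desk between the robot and the light, a bystander.
Not all that is in view belongs to the job. What is shaped like the module_red but pink or purple is not meant.

How it is judged:
By the outcome, as a careful person would: the job done as asked, in the order asked, and still so for the second after the job is handed in, while the arm keeps its last pose, push and grip.
It also fails if it takes over 72 s, if anything falls off the work surface, if the arm or the gripper's body presses on something with over 40 N, if the wrist force passes 120 N, or if a joint passes its speed limit or range.

ROBOT

A 6-joint arm with a two-finger parallel gripper is mounted at the origin on the work surface. World frame = base frame: x ahead of the robot, y to its left, z up, the work surface at z = 0. Lengths are in mm, angles in degrees, forces in N, time in s.
With the tool pointing down it reaches from about 300 to 850 mm from the base axis. Payload 4.2 kg.
Tool frame: the origin (TCP) lies midway between the tips of the shut fingers; the grasp point (between the pads) lies 19 mm behind it; z points along the fingers, y is the line along which they close (so a half turn about z gives the same grasp; the last joint's range is limited). The gripper opens to 91 mm and grips with 3 to 60 N. Pads are 32 mm wide; open, the fingers measure 118 mm over their backs; the gripper's body (76 mm by 178 mm) begins 60 mm behind the grasp point.
Start: joints at [68.354, 18.312, 89.639, -0, 72.044, -1.146], TCP at [201.376, 538.601, 213.976] pointing down, gripper open.
Joint ranges: [-177.97, 177.97], [-48.28, 115.42], [12.27, 149.76], [-77.06, 257.06], [2.81, 150.46], [-146.56, 146.56]. Speed limits (degrees/s): [147.25, 147.25, 180, 180, 180, 180].

INTERFACE

Orientations are given as [roll, pitch, yaw] about the fixed x, y, z axes, in that order (R = Rz(yaw) Ry(pitch) Rx(roll)).
In Python, from workcell import env gives the robot as it stands.
- The arm moves only by the shell command python3 -m jog 'ROWS' [FORCE]. ROWS is a JSON object of lists of equal length, an entry for each row: "jaw": the finger opening in mm, from 0 to 91.2; "slide": the shift along the tool's x, y, z in units of 30 mm (1.0 is 30 mm), a list of three; "spin": the turn about the tool's z in units of 8 degrees (1.0 is 8 degrees). In form: {"jaw": [jaw, ...], "slide": [[dx, dy, dz], ...], "spin": [spin, ...]}. A call has 1 to 10 rows; each row shifts and turns the commanded pose from where the row before left it, along the tool's axes as they then stand; what a row does not reach is not made up. A row lasts 1/10 s, in which the tool goes at most 50 mm and 8.59 degrees, less where a joint would pass 70% of its speed; a pose out of reach is approached as far as the arm can. A call is refused whole if a number of a shift passes 1 or a number of a turn 1, either way. A call with a gripper value outside its range is refused whole. The fingers move at their own pace and stop on an object; FORCE is the grip in N (left out, the last holds). Time passes only in rows, so rows that do not move let the fingers close. It gives the time, the measured TCP pose, the force, the opening and the grip force at its end, in the units of the state.
- env.state(): the state, without advancing time (a new reading comes with each control period).
- env.grab_frame(name): name is "scene" or "top" or "wrist"; returns the picture (480x640x3 uint8, red, green, blue); there is no depth.
- env.camera_model(name): a dict with "fx", "fy", "cx", "cy" (pixels), "camera_from_world" (4x4, takes a point from world to camera coordinates). Camera axes: x right, y up, looking along -z (the intrinsics and any distortion apply to the point x, -y, -z); pixel columns grow to the right and rows downward; lengths in mm; the calibration is good to about 2 mm. A picture is of the moment at which its call begins: read the wrist's pose just before it. camera_model takes no time and is no camera call; for the wrist camera it gives the pose at the moment of the call.
- env.job_done(): hands the job in; it is judged then, once.
The state is a dict: "time_s": time; "qpos": joint angles; "qvel": joint speeds; "effort": joint torques, N m; "ee_pos": TCP position; "ee_rot": TCP orientation; "force": force on the tool from outside, world axes, zero at the start; "torque": the same for the moment, N m; "gripper_width": finger opening in mm; "gripper_force": force on a finger pad.
Only numpy, scipy, OpenCV 4.12 (cv2) and the standard library are available. Lean on these libraries where they do the work, as an engineer would, in place of code of your own. Each camera call takes 0.05 s, during which the arm holds its last target. There are 200 camera calls.

## Working session

There is one attempt and no reset: what is moved stays moved. The work goes in short steps, Python scripts to look and compute and a shell command to move; the robot and the scene stay as the last step left them, time stands still between calls to the robot, and variables do not carry over. Pictures are saved under pics/ and viewed, at most 10 in all, crops included, and the job is handed in when it is done.

```bash
ls; mkdir -p pics; python3 - <<'E'
from workcell import env
import cv2,numpy as np
for n in("top","scene"):
    im=env.grab_frame(n); cv2.imwrite(f"pics/{n}0.png",im[:,:,::-1])
    m=env.camera_model(n); print({k:np.round(v,3).tolist() if not isinstance(v,str) else v for k,v in m.items()})
s=env.state();print({k:np.round(v,2).tolist() for k,v in s.items()})
E
```

```text
pics
{'fx': 591.155, 'fy': 591.155, 'cx': 325.752, 'cy': 232.076, 'camera_from_world': [[-0.018, -1.0, 0.005, -12.772], [0.976, -0.017, 0.219, -558.918], [-0.219, 0.008, 0.976, -1242.417], [0.0, 0.0, 0.0, 1.0]]}
{'fx': 557.376, 'fy': 557.376, 'cx': 320.212, 'cy': 246.641, 'camera_from_world': [[0.775, 0.632, 0.008, -444.794], [-0.486, 0.587, 0.647, 215.642], [0.404, -0.505, 0.762, -1283.145], [0.0, 0.0, 0.0, 1.0]]}
{'time_s': 0.1, 'qpos': [68.36, 18.35, 89.7, -0.0, 72.04, -1.14], 'qvel': [-0.09, -0.14, -0.04, -0.06, -0.0, -0.1], 'effort': [-0.0, -41.33, -23.25, 0.07, 0.04, -0.0], 'ee_pos': [201.21, 538.18, 213.22], 'ee_rot': [-179.91, -0.0, 159.5], 'force': [-0.02, 0.29, 0.38], 'torque': [0.01, 0.02, 0.01], 'gripper_force': 0.0, 'gripper_width': 91.2}
```

View pics/top0.png

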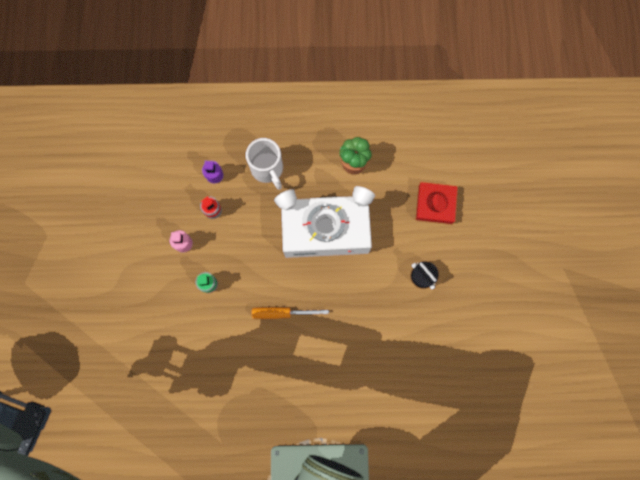

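View pics/scene0.png

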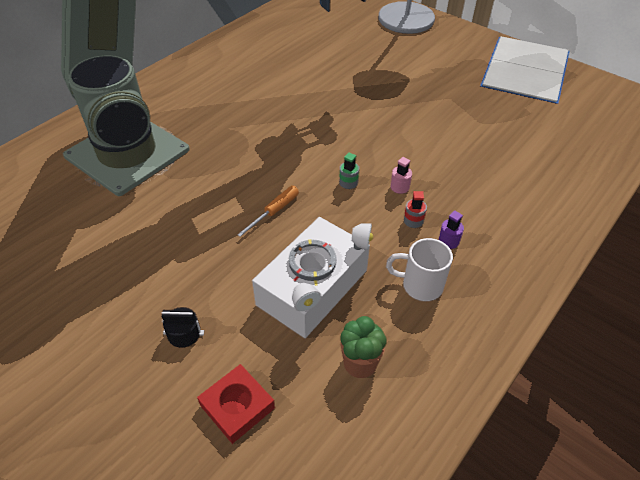

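Top view: red module is at (209,207), green (206,282), pink (180,240), purple (212,171), light (326,226), nest (437,203), cap (424,274) and screwdriver (290,313). The scene view agrees, with the red-banded module at (415,210) and the green at (349,170).

```bash
cat > h.py <<'E'
from workcell import env
import cv2,numpy as np
def ray(m,p):
    T=np.array(m["camera_from_world"]);R=T[:3,:3];c=-R.T@T[:3,3]
    d=np.array([(p[0]-m["cx"])/m["fx"],-(p[1]-m["cy"])/m["fy"],-1.])
    return c,R.T@d
def cast(m,p,z):
    c,d=ray(m,p);return c+d*(z-c[2])/d[2]
def proj(m,P):
    T=np.array(m["camera_from_world"]);q=T[:3,:3]@np.array(P,float)+T[:3,3]
    return np.array([m["cx"]+m["fx"]*q[0]/-q[2],m["cy"]-m["fy"]*q[1]/-q[2]])
def mask(im,h0,h1,s0=90,v0=40,s1=255,v1=255):
    h=cv2.cvtColor(im,cv2.COLOR_RGB2HSV)
    if h0<h1:return cv2.inRange(h,(h0,s0,v0),(h1,s1,v1))
    return cv2.inRange(h,(h0,s0,v0),(180,s1,v1))|cv2.inRange(h,(0,s0,v0),(h1,s1,v1))
def blobs(mk,amin=8):
    n,l,s,c=cv2.connectedComponentsWithStats(mk)
    return sorted([(int(s[i,4]),c[i].round(1).tolist(),s[i,:4].tolist(),l==i) for i in range(1,n) if s[i,4]>=amin],key=lambda b:-b[0])
E
python3 - <<'E'
from h import *
im=cv2.imread("pics/top0.png")[:,:,::-1].copy();m=env.camera_model("top")
def show(n,mk,z,k=4):
    for a,c,b,l in blobs(mk,20)[:k]:
        r=cv2.minAreaRect(np.argwhere(l)[:,::-1].astype(np.float32))
        print(n,a,c,b,[cast(m,c,zz).round(0)[:2].tolist() for zz in z],'rect',np.round(r[1],1),'corners',[cast(m,p,z[-1]).round(0)[:2].tolist() for p in cv2.boxPoints(r)])
show("red",mask(im,174,5,190,80),[25,77,30],5)
show("green",mask(im,68,88,120,60),[25,77],2)
show("white",mask(im,0,180,0,205,40),[77,75],3)
k=mask(im,0,180,0,0,255,45);k[:250]=0;k[300:]=0;k[:,:400]=0;k[:,450:]=0
show("cap",k,[64,40],3)
k=mask(im,0,180,0,120,60);k[:250]=0;k[300:]=0;k[:,:400]=0;k[:,450:]=0
show("capline",k,[64,40],3)
print([cast(m,p,64).round(0) for p in((413,265),(435,287))])
w=env.camera_model("wrist");T=np.array(w["camera_from_world"]);print(w["fx"],-T[:3,:3].T@T[:3,3],T[:3,:3].round(3).tolist())
E
```

```text
red 1388 [436.4, 202.6] [417, 183, 40, 40] [[632.0, -279.0], [618.0, -268.0], [631.0, -278.0]] rect [38.  37.4] corners [[592.0, -228.0], [680.0, -241.0], [670.0, -328.0], [582.0, -314.0]]
red 137 [208.4, 204.3] [203, 197, 14, 15] [[637.0, 245.0], [622.0, 235.0], [635.0, 244.0]] rect [14.  12.8] corners [[633.0, 266.0], [657.0, 249.0], [636.0, 223.0], [612.0, 240.0]]
green 191 [204.6, 281.0] [197, 274, 16, 15] [[460.0, 249.0], [452.0, 238.0]] rect [14. 15.] corners [[468.0, 255.0], [467.0, 223.0], [437.0, 222.0], [438.0, 254.0]]
white 3271 [325.6, 222.5] [275, 186, 97, 66] [[577.0, -23.0], [577.0, -23.0]] rect [61.5 96.3] corners [[652.0, 89.0], [661.0, -124.0], [521.0, -127.0], [514.0, 82.0]]
white 222 [262.9, 153.6] [246, 138, 34, 33] [[738.0, 115.0], [739.0, 115.0]] rect [32. 33.] corners [[777.0, 154.0], [776.0, 79.0], [700.0, 79.0], [701.0, 153.0]]
white 215 [331.4, 220.3] [318, 208, 23, 33] [[581.0, -35.0], [582.0, -35.0]] rect [31.1 19.1] corners [[604.0, -3.0], [617.0, -44.0], [550.0, -63.0], [537.0, -23.0]]
cap 83 [431.8, 268.7] [424, 263, 14, 15] [[473.0, -252.0], [476.0, -
[... 445 characters left out ...]
line 81 [427.4, 271.4] [419, 262, 17, 20] [[467.0, -242.0], [470.0, -246.0]] rect [24.2  3.3] corners [[489.0, -227.0], [493.0, -233.0], [452.0, -265.0], [447.0, -260.0]]
capline 21 [413.8, 265.0] [412, 263, 6, 6] [[481.0, -213.0], [485.0, -217.0]] rect [3.5 6.4] corners [[484.0, -209.0], [494.0, -220.0], [489.0, -225.0], [479.0, -215.0]]
capline 21 [432.2, 286.1] [430, 283, 5, 6] [[435.0, -250.0], [438.0, -255.0]] rect [5. 4.] corners [[445.0, -251.0], [444.0, -259.0], [433.0, -259.0], [434.0, -250.0]]
[array([ 481., -211.,   64.]), array([ 433., -256.,   64.])]
342.09509584829874 [138.29031103 561.29799273 384.02307519] [[0.35, 0.937, -0.002], [-0.91, 0.34, -0.236], [-0.221, 0.084, 0.972]]
```

```bash
cat >> h.py <<'E'
def plan(tgt,yaw,n,frm=None):
    "rows to shift evenly from here to tgt (xyz), tool down, ending at yaw"
    s=env.state();p=np.array(s["ee_pos"]) if frm is None else np.array(frm[:3],float);y0=s["ee_rot"][2] if frm is None else frm[3]
    dy=(yaw-y0+180)%360-180;d=(np.array(tgt,float)-p)/n/30
    for i in range(n):
        a=np.radians(y0+dy*i/n);c,q=np.cos(a),np.sin(a)
        print([round(float(v),2) for v in (c*d[0]+q*d[1],q*d[0]-c*d[1],-d[2])],end=', ')
    print('| spin',round(-dy/n/8,3))
E
python3 -c "
from h import *
plan((540,200,205),90,18)"
```

```text
[-0.81, -0.37, 0.02], [-0.83, -0.31, 0.02], [-0.85, -0.26, 0.02], [-0.86, -0.2, 0.02], [-0.88, -0.14, 0.02], [-0.88, -0.08, 0.02], [-0.89, -0.02, 0.02], [-0.89, 0.04, 0.02], [-0.88, 0.1, 0.02], [-0.87, 0.16, 0.02], [-0.86, 0.22, 0.02], [-0.84, 0.27, 0.02], [-0.82, 0.33, 0.02], [-0.8, 0.39, 0.02], [-0.77, 0.44, 0.02], [-0.74, 0.49, 0.02], [-0.7, 0.54, 0.02], [-0.67, 0.58, 0.02], | spin 0.483
```

```bash
python3 -m jog '{"jaw":[91,91,91,91,91,91,91,91,91],"slide":[[-0.81,-0.37,0.02],[-0.83,-0.31,0.02],[-0.85,-0.26,0.02],[-0.86,-0.2,0.02],[-0.88,-0.14,0.02],[-0.88,-0.08,0.02],[-0.89,-0.02,0.02],[-0.89,0.04,0.02],[-0.88,0.1,0.02]],"spin":[0.48,0.48,0.48,0.48,0.48,0.48,0.48,0.48,0.48]}'
python3 -m jog '{"jaw":[91,91,91,91,91,91,91,91,91,91],"slide":[[-0.87,0.16,0.02],[-0.86,0.22,0.02],[-0.84,0.27,0.02],[-0.82,0.33,0.02],[-0.8,0.39,0.02],[-0.77,0.44,0.02],[-0.74,0.49,0.02],[-0.7,0.54,0.02],[-0.67,0.58,0.02],[0,0,0]],"spin":[0.48,0.48,0.48,0.48,0.48,0.48,0.48,0.48,0.48,0]}'
python3 - <<'E'
from h import *
import json
m=env.camera_model("wrist");im=env.grab_frame("wrist");cv2.imwrite("pics/w1.png",im[:,:,::-1])
json.dump({k:np.array(v).tolist() for k,v in m.items()},open("w1.json","w"))
E
```

```text
time_s: 1.0
ee_pos: [371.6, 368.3, 208.1]
ee_rot: [-180.0, 0.0, 124.8]
force: [-0.1, -0.4, 0.3]
gripper_width: 91.0
gripper_force: 0.0
time_s: 2.0
ee_pos: [543.0, 199.2, 202.4]
ee_rot: [-180.0, 0.1, 90.2]
force: [-0.5, 0.3, -1.4]
gripper_width: 91.0
gripper_force: 0.0
```

View pics/w1.png

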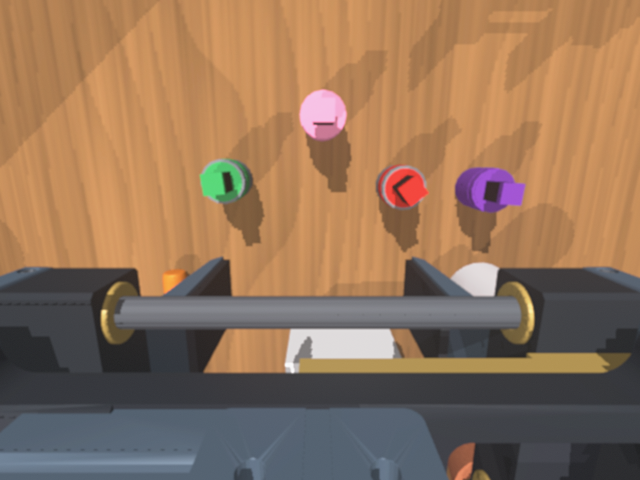

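The wrist view shows the red stem tip near (413,188), turned by about 40°. The green tip is near (211,181) and almost square on. I'll enlarge both to get their yaw.

```bash
python3 - <<'E'
from h import *
im=cv2.imread("pics/w1.png")
a=im[155:215,190:260];b=im[155:215,370:440]
cv2.imwrite("pics/w1c.png",cv2.resize(np.hstack([a,b]),None,fx=5.7,fy=5.7,interpolation=cv2.INTER_CUBIC))
E
```

```text
(no output)
```

View pics/w1c.png

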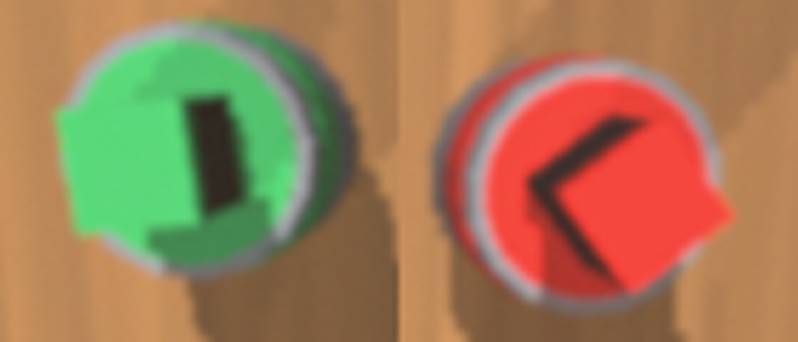

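Green tip square corners in the crop are (57,112), (183,98), (201,218) and (78,237). Red ones are (553,185), (646,121), (737,213) and (628,290).

```bash
python3 - <<'E'
from h import *
import json
m=json.load(open("w1.json"));T=np.array(m["camera_from_world"]);print(-T[:3,:3].T@T[:3,3])
for n,c,o in(("g",[(57,112),(183,98),(201,218),(78,237)],190),("r",[(553,185),(646,121),(737,213),(628,290)],300)):
    P=np.array([cast(m,(x/5.7+o,y/5.7+155),77)[:2] for x,y in c]);e=np.diff(np.vstack([P,P[:1]]),axis=0)
    print(n,P.mean(0).round(1),np.hypot(*e.T).round(1),(np.degrees(np.arctan2(e[:,1],e[:,0]))%90).round(1))
w1=cv2.imread("pics/w1.png")[:,:,::-1].copy()
E
```

```text
[541.94037415 265.36628614 373.11823038]
g [452.6 244.2] [19.  17.8 19.  18.6] [6.4 5.2 8.8 5.3]
r [623.7 239.4] [16.4 20.  19.5 20. ] [35.5 47.2 36.8 38. ]
```

```bash
python3 -c "
from h import *
s=env.state();print(np.round(s['ee_pos'],1),np.round(s['ee_rot'],1))
plan((623.7,239.4,100),128,6)
plan((623.7,239.4,60),128,3,(623.7,239.4,100,128))"
```

```text
[541.7 200.4 202.4] [-179.9    0.    90.3]
[0.21, 0.46, 0.57], [0.16, 0.48, 0.57], [0.11, 0.49, 0.57], [0.06, 0.5, 0.57], [0.0, 0.5, 0.57], [-0.05, 0.5, 0.57], | spin -0.786
[0.0, 0.0, 0.44], [0.0, 0.0, 0.44], [0.0, 0.0, 0.44], | spin 0.0
```

```bash
python3 -m jog '{"jaw":[60,60,60,60,60,60,60,60],"slide":[[0.21,0.46,0.57],[0.16,0.48,0.57],[0.11,0.49,0.57],[0.06,0.5,0.57],[0,0.5,0.57],[-0.05,0.5,0.57],[0,0,0],[0,0,0]],"spin":[-0.79,-0.79,-0.79,-0.79,-0.79,-0.79,0,0]}' 20
python3 - <<'E'
from h import *
m=env.camera_model("wrist");im=env.grab_frame("wrist");cv2.imwrite("pics/w2.png",im[:,:,::-1])
s=env.state();print(np.round(s['ee_pos'],1),np.round(s['ee_rot'],1))
print(proj(m,s['ee_pos']))
E
```

```text
time_s: 2.85
ee_pos: [621.9, 241.1, 100.3]
ee_rot: [-179.9, -0.0, 128.3]
force: [0.4, 0.2, -0.1]
gripper_width: 60.3
gripper_force: 0.0
[622.3 241.  101.1] [-180.    -0.   128.3]
[319.36064528 289.7907611 ]
```

View pics/w2.png

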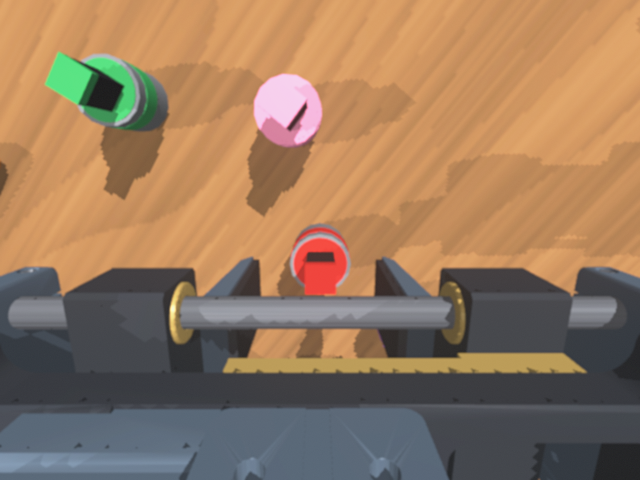

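The red stem sits between the fingers, centred at about (320,275) and squared up. I'll descend, grip and lift.

```bash
python3 -m jog '{"jaw":[60,60,60,10,10,10,10,10,10],"slide":[[-0.07,0,0.5],[0,0,0.5],[0,0,0.35],[0,0,0],[0,0,0],[0,0,0],[0,0,0],[0,0,0],[0,0,0]],"spin":[0,0,0,0,0,0,0,0,0]}' 25
python3 -m jog '{"jaw":[10,10,10,10,10,10],"slide":[[0,0,-0.7],[0,0,-1],[0,0,-1],[0,0,-1],[0,0,-1],[0,0,-1]],"spin":[0,0,0,0,0,0]}'
python3 -c "
from h import *
plan((631,-278,225),128,18)"
```

```text
time_s: 3.8
ee_pos: [624.6, 239.0, 60.4]
ee_rot: [179.9, 0.0, 128.3]
force: [0.6, 0.1, 1.5]
gripper_width: 17.7
gripper_force: 25.0
time_s: 4.4
ee_pos: [624.0, 238.7, 232.0]
ee_rot: [-180.0, -0.0, 128.3]
force: [-0.1, 0.2, -1.9]
gripper_width: 17.6
gripper_force: 25.0
[-0.76, -0.58, 0.01], [-0.76, -0.58, 0.01], [-0.76, -0.58, 0.01], [-0.76, -0.58, 0.01], [-0.76, -0.58, 0.01], [-0.76, -0.58, 0.01], [-0.76, -0.58, 0.01], [-0.76, -0.58, 0.01], [-0.76, -0.58, 0.01], [-0.76, -0.58, 0.01], [-0.76, -0.58, 0.01], [-0.76, -0.58, 0.01], [-0.76, -0.58, 0.01], [-0.76, -0.58, 0.01], [-0.76, -0.58, 0.01], [-0.76, -0.58, 0.01], [-0.76, -0.58, 0.01], [-0.76, -0.58, 0.01], | spin 0.002
```

```bash
python3 -m jog '{"jaw":[10,10,10,10,10,10,10,10,10,10],"slide":[[-0.76,-0.58,0],[-0.76,-0.58,0],[-0.76,-0.58,0],[-0.76,-0.58,0],[-0.76,-0.58,0],[-0.76,-0.58,0],[-0.76,-0.58,0],[-0.76,-0.58,0],[-0.76,-0.58,0],[-0.76,-0.58,0]],"spin":[0,0,0,0,0,0,0,0,0,0]}' >/dev/null
python3 -m jog '{"jaw":[10,10,10,10,10],"slide":[[-0.76,-0.58,0],[-0.46,-0.35,0],[0,0,0],[0,0,0],[0,0,0]],"spin":[0,0,0,0,0]}'
python3 - <<'E'
from h import *
import json
m=env.camera_model("wrist");im=env.grab_frame("wrist");cv2.imwrite("pics/w3.png",im[:,:,::-1])
json.dump({k:np.array(v).tolist() for k,v in m.items()},open("w3.json","w"))
s=env.state();print(np.round(s['ee_pos'],1),np.round(s['ee_rot'],1))
plan((675,-340,225),128,9)
E
```

```text
time_s: 5.9
ee_pos: [629.9, -92.6, 231.0]
ee_rot: [180.0, -0.0, 128.4]
force: [-0.8, 2.0, -1.6]
gripper_width: 17.8
gripper_force: 25.0
[629.9 -92.6 231. ] [180.   -0.  128.4]
[-0.82, -0.44, 0.02], [-0.82, -0.44, 0.02], [-0.82, -0.44, 0.02], [-0.82, -0.44, 0.02], [-0.82, -0.44, 0.02], [-0.82, -0.44, 0.02], [-0.82, -0.43, 0.02], [-0.82, -0.43, 0.02], [-0.82, -0.43, 0.02], | spin 0.005
```

View pics/w3.png

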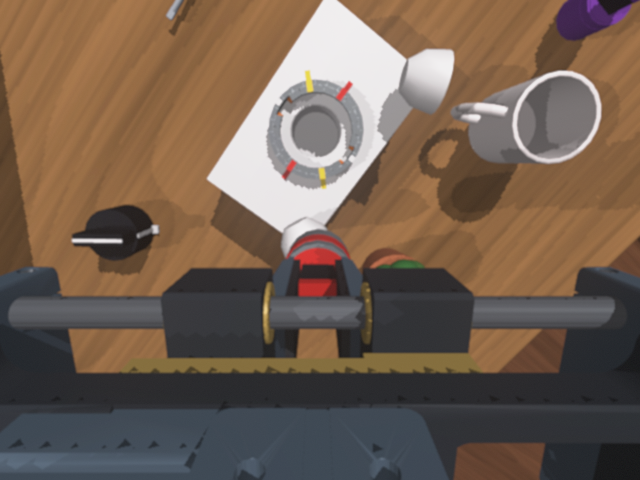

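The wrist view shows the light with its yellow marks at (310,82) and (323,177) and red ones at (343,91) and (289,170). The cap lies at (120,232) with its white line running (75,241)-(122,241).

```bash
python3 - <<'E'
from h import *
import json
m=json.load(open("w3.json"));im=cv2.imread("pics/w3.png")[:,:,::-1].copy()
for n,mk in(("y",mask(im,22,35,120,120)),("r",mask(im,172,6,150,120))):
    mk[:60]=0;mk[200:]=0;mk[:,:260]=0;mk[:,370:]=0
    b=blobs(mk,15)[:2];P=[cast(m,x[1],87.5)[:2] for x in b];d=P[0]-P[1]
    print(n,[(x[0],x[1]) for x in b],np.mean(P,0).round(1),np.hypot(*d).round(1),'ang',np.degrees(np.arctan2(d[1],d[0])).round(1))
# housing edges at z75: left long edge from (327,0) to (207,179)
w=mask(im,0,180,0,170,40);w[:,400:]=0;w[:50]*=1
L=[]
for r in range(10,165,5):
    xs=np.flatnonzero(w[r,150:340]);L.append((xs[0]+150,r))
Q=np.array([cast(m,p,75)[:2] for p in L]);v=cv2.fitLine(Q.astype(np.float32),cv2.DIST_HUBER,0,.01,.01).ravel();print('edge',v.round(3),np.degrees(np.arctan2(v[1],v[0])))
nrm=np.array([-v[1],v[0]]);print('dist to well', [(np.array(c)-v[2:])@nrm for c in [np.mean(P,0)]])
# cap line
k=mask(im,0,180,0,170,60);k[:220]=0;k[260:]=0;k[:,:60]=0;k[:,170:]=0
for b in blobs(k,8)[:4]:
    print(b[0],b[1],b[2],cast(m,b[1],64).round(1),cast(m,b[1],3.5).round(1))
b=blobs(k,8)[0];q=np.argwhere(b[3])[:,::-1];Q=np.array([cast(m,p,64)[:2] for p in q]);v=cv2.fitLine(Q.astype(np.float32),cv2.DIST_L2,0,.01,.01).ravel()
t=(Q-v[2:])@v[:2];print('cap ang',np.degrees(np.arctan2(v[1],v[0])),'len',np.ptp(t),'mid',v[2:]+v[:2]*(t.max()+t.min())/2)
E
```

```text
y [(98, [308.6, 82.0]), (84, [322.1, 176.6])] [571.4 -22.5] 79.8 ang 136.8
r [(68, [343.4, 91.2]), (45, [290.4, 166.0])] [571.2 -21.3] 77.7 ang 91.7
edge [ 3.3000e-02 -9.9900e-01  5.1364e+02 -2.1462e+01] -88.12271
dist to well [np.float64(57.539578636097794)]
178 [97.8, 240.3] [71, 239, 51, 4] [ 462.6 -241.3   64. ] [ 440.2 -277.1    3.5]
39 [154.9, 228.6] [152, 225, 6, 8] [ 501.6 -195.    64. ] [ 486.2 -222.6    3.5]
cap ang 37.567085 len 50.69379458754068 mid [ 461.23965774 -242.37881927]
```

```bash
python3 -m jog '{"jaw":[10,10,10,10,10,10,10,10,10,10],"slide":[[-0.82,-0.44,0.02],[-0.82,-0.44,0.02],[-0.82,-0.44,0.02],[-0.82,-0.44,0.02],[-0.82,-0.44,0.02],[-0.82,-0.44,0.02],[-0.82,-0.44,0.02],[-0.82,-0.44,0.02],[-0.82,-0.44,0.02],[0,0,0]],"spin":[0,0,0,0,0,0,0,0,0,0]}' 
python3 - <<'E'
from h import *
import json
m=env.camera_model("wrist");im=env.grab_frame("wrist");cv2.imwrite("pics/w4.png",im[:,:,::-1])
json.dump({k:np.array(v).tolist() for k,v in m.items()},open("w4.json","w"))
s=env.state();print(np.round(s['ee_pos'],1),np.round(s['ee_rot'],1))
E
```

```text
time_s: 6.95
ee_pos: [674.2, -343.8, 224.4]
ee_rot: [-179.9, 0.0, 128.2]
force: [-0.5, 1.1, -1.8]
gripper_width: 18.0
gripper_force: 25.0
[ 674.1 -341.6  224.6] [-1.800e+02 -1.000e-01  1.283e+02]
```

View pics/w4.png

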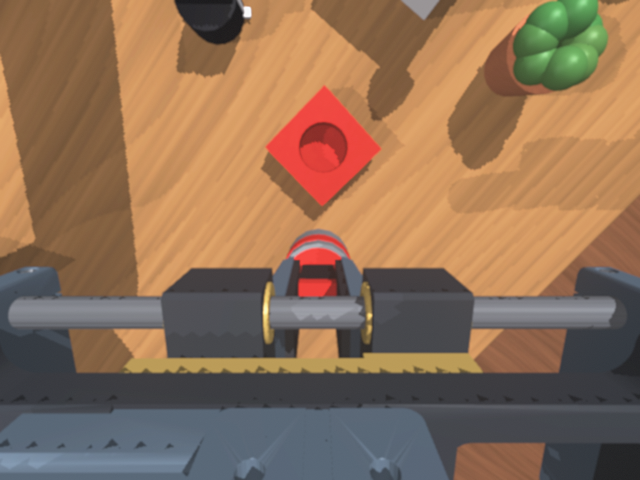

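The nest's top face has corners (324,86), (381,148), (321,206) and (267,147), with the hole near (323,147). The module hangs upright at (318,240).

```bash
python3 - <<'E'
from h import *
import json
m=json.load(open("w4.json"));im=cv2.imread("pics/w4.png")[:,:,::-1].copy()
mk=mask(im,174,6,150,90);mk[215:]=0
b=blobs(mk)[0];r=cv2.minAreaRect(np.argwhere(b[3])[:,::-1].astype(np.float32))
P=np.array([cast(m,p,30)[:2] for p in cv2.boxPoints(r)]);print(P.mean(0),np.hypot(*np.diff(P,axis=0).T))
P2=np.array([cast(m,p,30)[:2] for p in((324,86),(381,148),(321,206),(267,147))]);print(P2.mean(0),np.hypot(*np.diff(P2,axis=0).T))
c=P2.mean(0)
plan((c[0],c[1],125),128,4)
plan((c[0],c[1],66),128,4,(c[0],c[1],125,128))
E
```

```text
[ 629.0679872  -278.73534906] [85.26232766 85.48402864 88.71542756]
[ 629.78686889 -279.23183343] [83.42813812 85.86648199 82.49936018]
[0.64, 0.03, 0.83], [0.64, 0.03, 0.83], [0.64, 0.03, 0.83], [0.64, 0.03, 0.83], | spin 0.008
[0.0, 0.0, 0.49], [0.0, 0.0, 0.49], [0.0, 0.0, 0.49], [0.0, 0.0, 0.49], | spin 0.0
```

```bash
python3 -m jog '{"jaw":[10,10,10,10,10,10],"slide":[[0.64,0.03,0.83],[0.64,0.03,0.83],[0.64,0.03,0.83],[0.64,0.03,0.83],[0,0,0],[0,0,0]],"spin":[0,0,0,0,0,0]}' 
python3 -m jog '{"jaw":[10,10,10,10,10],"slide":[[0,0,0.5],[0,0,0.5],[0,0,0.4],[0,0,0.2],[0,0,0.2]],"spin":[0,0,0,0,0]}'
```

```text
time_s: 7.6
ee_pos: [629.9, -277.7, 126.9]
ee_rot: [180.0, 0.1, 128.4]
force: [0.5, -0.1, -1.0]
gripper_width: 17.7
gripper_force: 25.0
time_s: 8.1
ee_pos: [630.0, -279.2, 72.5]
ee_rot: [179.9, 0.1, 128.3]
force: [0.3, 0.2, -2.1]
gripper_width: 17.8
gripper_force: 25.0
```

```bash
python3 -m jog '{"jaw":[10,10,10,40,40,40,40],"slide":[[0,0,0.1],[0,0,0.1],[0,0,0],[0,0,0],[0,0,0],[0,0,0],[0,0,0]],"spin":[0,0,0,0,0,0,0]}' 
python3 -m jog '{"jaw":[60,60,60,60,60,60],"slide":[[0,0,-0.7],[0,0,-1],[0,0,-1],[0,0,-1],[0,0,-1],[0,0,0]],"spin":[0,0,0,0,0,0]}'
python3 - <<'E'
from h import *
s=env.state();print(np.round(s['ee_pos'],1),np.round(s['ee_rot'],1))
im=env.grab_frame("scene");cv2.imwrite("pics/s1.png",cv2.resize(im[340:460,160:320,::-1],None,fx=3,fy=3))
plan((452.6,244.2,205),96.5,19)
E
```

```text
time_s: 8.8
ee_pos: [629.3, -278.8, 66.4]
ee_rot: [180.0, 0.0, 128.3]
force: [-1.0, 0.2, 0.1]
gripper_width: 39.8
gripper_force: 0.0
time_s: 9.4
ee_pos: [631.3, -279.8, 212.6]
ee_rot: [179.7, 0.5, 128.3]
force: [0.0, -0.3, -0.1]
gripper_width: 59.9
gripper_force: 0.0
[ 631.3 -279.8  212.6] [179.7   0.5 128.3]
[0.91, 0.32, 0.01], [0.92, 0.3, 0.01], [0.93, 0.27, 0.01], [0.94, 0.24, 0.01], [0.95, 0.22, 0.01], [0.95, 0.19, 0.01], [0.96, 0.16, 0.01], [0.96, 0.13, 0.01], [0.96, 0.1, 0.01], [0.97, 0.08, 0.01], [0.97, 0.05, 0.01], [0.97, 0.02, 0.01], [0.97, -0.01, 0.01], [0.97, -0.04, 0.01], [0.97, -0.07, 0.01], [0.97, -0.09, 0.01], [0.96, -0.12, 0.01], [0.96, -0.15, 0.01], [0.95, -0.18, 0.01], | spin 0.209
```

View pics/s1.png

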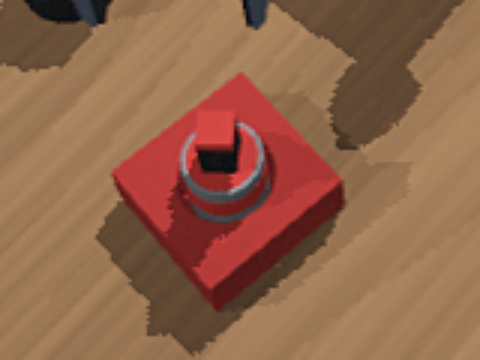

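Red stands upright in the nest. Now the green one.

```bash
python3 -m jog '{"jaw":[60,60,60,60,60,60,60,60,60,60],"slide":[[0.91,0.32,0.01],[0.92,0.3,0.01],[0.93,0.27,0.01],[0.94,0.24,0.01],[0.95,0.22,0.01],[0.95,0.19,0.01],[0.96,0.16,0.01],[0.96,0.13,0.01],[0.96,0.1,0.01],[0.97,0.08,0.01]],"spin":[0.21,0.21,0.21,0.21,0.21,0.21,0.21,0.21,0.21,0.21]}' >/dev/null
python3 -m jog '{"jaw":[60,60,60,60,60,60,60,60,60],"slide":[[0.97,0.05,0.01],[0.97,0.02,0.01],[0.97,-0.01,0.01],[0.97,-0.04,0.01],[0.97,-0.07,0.01],[0.97,-0.09,0.01],[0.96,-0.12,0.01],[0.96,-0.15,0.01],[0.95,-0.18,0.01]],"spin":[0.21,0.21,0.21,0.21,0.21,0.21,0.21,0.21,0.21]}'
python3 -m jog '{"jaw":[60,60,60,60,60,60],"slide":[[0,0,0.8],[0,0,1],[0,0,1],[0,0,0.6],[0,0,0],[0,0,0]],"spin":[0,0,0,0,0,0]}'
python3 - <<'E'
from h import *
s=env.state();print(np.round(s['ee_pos'],1),np.round(s['ee_rot'],1))
m=env.camera_model("wrist")
im=env.grab_frame("wrist");cv2.imwrite("pics/w5.png",im[:,:,::-1])
g=mask(im,60,85,120,60);b=blobs(g)[0];print(b[:3])
# expected pixel of the stem's centre-top and shoulder circle for green at the measured place
for P in((452.6,244.2,77),(452.6,244.2,45)):print(proj(m,P))
plan((452.6,244.2,60),96.4,3)
E
```

```text
time_s: 11.35
ee_pos: [450.5, 245.6, 199.9]
ee_rot: [-179.9, 0.1, 96.3]
force: [0.7, 0.6, -0.1]
gripper_width: 59.8
gripper_force: 0.0
time_s: 11.95
ee_pos: [451.5, 244.8, 98.9]
ee_rot: [-179.9, 0.0, 96.4]
force: [0.5, 0.2, 1.7]
gripper_width: 59.9
gripper_force: 0.0
[451.5 244.8  98.9] [-179.9    0.    96.4]
(2018, [319.4, 262.5], [294, 234, 52, 56])
[320.63890899 275.3567518 ]
[320.25962849 259.95944848]
[-0.01, 0.0, 0.44], [-0.01, 0.0, 0.44], [-0.01, 0.0, 0.44], | spin -0.001
```

View pics/w5.png

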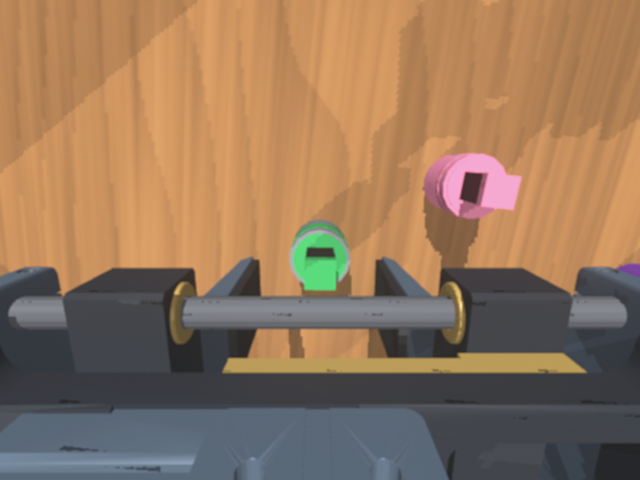

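The green stem is centred between the fingers at (321,275), exactly where predicted.

```bash
python3 -m jog '{"jaw":[60,60,60,10,10,10,10,10,10],"slide":[[-0.02,0,0.5],[-0.02,0,0.5],[0,0,0.22],[0,0,0],[0,0,0],[0,0,0],[0,0,0],[0,0,0],[0,0,0]],"spin":[0,0,0,0,0,0,0,0,0]}' 30
python3 -m jog '{"jaw":[10,10,10,10,10,10,10],"slide":[[0,0,-0.5],[0,0,-1],[0,0,-1],[0,0,-1],[0,0,-1],[0,0,-0.7],[0,0,0]],"spin":[0,0,0,0,0,0,0]}'
python3 -c "
from h import *
plan((571.3,-21.9,218),96.4,11)"
```

```text
time_s: 12.9
ee_pos: [452.2, 243.9, 63.0]
ee_rot: [180.0, -0.0, 96.4]
force: [0.5, -0.0, 1.0]
gripper_width: 17.8
gripper_force: 30.0
time_s: 13.6
ee_pos: [453.5, 244.6, 221.5]
ee_rot: [179.7, -0.1, 96.4]
force: [0.4, -0.4, -1.1]
gripper_width: 17.6
gripper_force: 30.0
[-0.84, 0.27, 0.01], [-0.84, 0.27, 0.01], [-0.84, 0.27, 0.01], [-0.84, 0.27, 0.01], [-0.84, 0.27, 0.01], [-0.84, 0.27, 0.01], [-0.84, 0.27, 0.01], [-0.84, 0.26, 0.01], [-0.84, 0.26, 0.01], [-0.84, 0.26, 0.01], [-0.84, 0.26, 0.01], | spin -0.0
```

```bash
python3 -m jog '{"jaw":[10,10,10,10,10,10,10],"slide":[[-0.9,0.21,0],[-0.9,0.21,0],[-0.9,0.21,0],[-0.9,0.21,0],[-0.9,0.21,0],[-0.9,0.21,0],[-0.9,0.21,0]],"spin":[0,0,0,0,0,0,0]}' >/dev/null
python3 -m jog '{"jaw":[10,10,10,10,10,10,10,10,10],"slide":[[-0.9,0.21,0],[-0.9,0.21,0],[-0.9,0.21,0],[-0.9,0.21,0],[-0.9,0.21,0],[-0.9,0.21,0],[-0.9,0.21,0],[0,0,0],[0,0,0]],"spin":[0,0,0,0,0,0,0,0,0]}'
python3 - <<'E'
from h import *
s=env.state();print(np.round(s['ee_pos'],1),np.round(s['ee_rot'],1))
m=env.camera_model("wrist");im=env.grab_frame("wrist");cv2.imwrite("pics/w6.png",im[:,:,::-1])
c0=proj(m,(571.3,-21.9,87.5));print('expect',c0)
for n,mk in(("y",mask(im,22,35,120,120)),("r",mask(im,172,6,150,120))):
    yy,xx=np.indices(mk.shape);mk[np.hypot(xx-c0[0],yy-c0[1])>80]=0;mk[230:]=0
    b=blobs(mk,15)[:3];P=[cast(m,x[1],87.5)[:2] for x in b];d=P[0]-P[1]
    print(n,[(x[0],x[1]) for x in b],np.mean(P[:2],0).round(1),np.hypot(*d).round(1),'ang',np.degrees(np.arctan2(d[1],d[0])).round(1))
g=mask(im,60,85,120,60);g[:200]=0;b=blobs(g)[0];print('green',b[:3])
# where the held module's body's top should be if centred below the TCP: shoulder 15+... 
p=np.array(s['ee_pos']);print(proj(m,p-[0,0,17.5]),proj(m,p-[0,0,62.5]))
x=np.array([np.cos(np.radians(96.4)),np.sin(np.radians(96.4)),0])
print('front edges',proj(m,p+21*x-[0,0,17.5]),proj(m,p+21*x-[0,0,62.5]))
E
```

```text
time_s: 15.2
ee_pos: [580.7, -122.1, 216.7]
ee_rot: [-179.8, -0.1, 96.3]
force: [-0.2, 0.5, -2.1]
gripper_width: 17.8
gripper_force: 30.0
[ 580.7 -122.1  216.7] [-1.798e+02 -1.000e-01  9.630e+01]
expect [320.95907029 116.97128219]
y [(112, [288.6, 78.3]), (104, [351.3, 155.8])] [571.2 -22.7] 80.0 ang 136.9
r [(80, [324.6, 65.5]), (47, [317.2, 164.3])] [571.1 -21.5] 77.5 ang 91.9
green (754, [317.7, 285.2], [299, 275, 38, 21])
[318.98360651 276.7772679 ] [318.89530467 255.7439795 ]
front edges [318.98008452 241.58146481] [318.89059755 226.59616143]
```

View pics/w6.png

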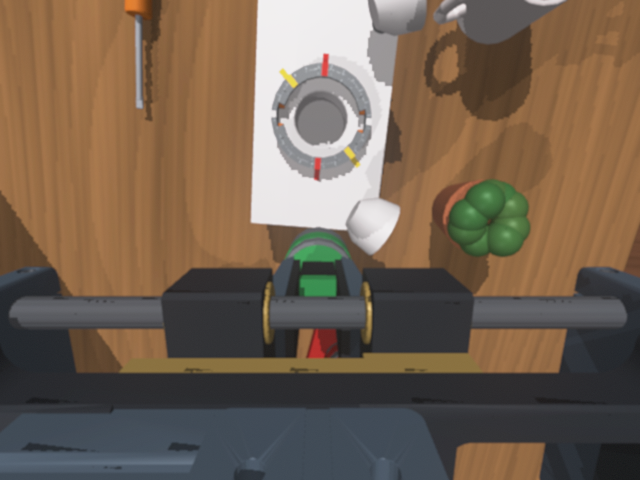

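The view confirms the well at (571,-22), with yellow marks at (289,78) and (351,156). The green module is held upright at (319,240).

```bash
python3 - <<'E'
from h import *
im=cv2.imread("pics/w6.png")
for c in(312,319,326):print(c,[(r,im[r,c].tolist()) for r in range(222,250,2)])
h=cv2.cvtColor(im,cv2.COLOR_BGR2HSV);r=244;print([(c,h[r,c].tolist()) for c in list(range(280,296,2))+list(range(342,358,2))])
plan((571.3,-22.3,190),96.3,5)
E
```

```text
312 [(222, [230, 230, 233]), (224, [231, 231, 234]), (226, [226, 225, 229]), (228, [123, 124, 127]), (230, [101, 99, 99]), (232, [90, 113, 83]), (234, [78, 123, 65]), (236, [80, 129, 67]), (238, [97, 120, 89]), (240, [104, 101, 101]), (242, [129, 124, 123]), (244, [132, 135, 125]), (246, [102, 161, 83]), (248, [97, 167, 72])]
319 [(222, [231, 230, 234]), (224, [231, 231, 234]), (226, [201, 200, 205]), (228, [111, 108, 108]), (230, [100, 100, 97]), (232, [86, 116, 77]), (234, [77, 123, 65]), (236, [85, 128, 73]), (238, [98, 103, 94]), (240, [110, 106, 106]), (242, [121, 118, 117]), (244, [113, 125, 105]), (246, [92, 147, 72]), (248, [89, 148, 67])]
326 [(222, [231, 230, 234]), (224, [231, 230, 233]), (226, [231, 231, 234]), (228, [178, 176, 181]), (230, [99, 96, 96]), (232, [92, 106, 87]), (234, [77, 119, 66]), (236, [77, 122, 64]), (238, [91, 122, 80]), (240, [98, 98, 95]), (242, [113, 109, 108]), (244, [121, 118, 115]), (246, [101, 135, 89]), (248, [88, 147, 67])]
[(280, [13, 107, 105]), (282, [13, 108, 102]), (284, [13, 106, 103]), (286, [14, 104, 103]), (288, [13, 105, 104]), (290, [17, 71, 94]), (292, [64, 80, 105]), (294, [67, 123, 122]), (342, [67, 108, 104]), (344, [63, 57, 89]), (346, [14, 70, 88]), (348, [13, 95, 94]), (350, [13, 94, 95]), (352, [13, 96, 96]), (354, [11, 75, 99]), (356, [11, 31, 116])]
[0.66, 0.01, 0.18], [0.66, 0.01, 0.18], [0.66, 0.01, 0.18], [0.66, 0.01, 0.18], [0.66, 0.01, 0.18], | spin 0.002
```

```bash
python3 -m jog '{"jaw":[10,10,10,10,10,10,10,10,10,10],"slide":[[0.66,0.01,0],[0.66,0.01,0],[0.66,0.01,0],[0.66,0.01,0],[0.66,0.01,0],[0,0,0.7],[0,0,0.8],[0,0,0.5],[0,0,0],[0,0,0]],"spin":[0,0,0,0,0,0,0,0,0,0]}' 
python3 -c "
from h import *
plan((571.3,-22.3,150),96.3,1)"
```

```text
time_s: 16.25
ee_pos: [571.9, -22.7, 158.9]
ee_rot: [-180.0, -0.0, 96.4]
force: [0.0, 0.5, -0.9]
gripper_width: 17.9
gripper_force: 30.0
[0.02, -0.02, 0.3], | spin 0.017
```

```bash
python3 -m jog '{"jaw":[10,10,10,10,10,10,10],"slide":[[0.01,-0.02,0.3],[0,0,0.3],[0,0,0.3],[0,0,0.2],[0,0,0.2],[0,0,0.2],[0,0,0]],"spin":[0,0,0,0,0,0,0]}'
```

```text
time_s: 16.95
ee_pos: [570.9, -23.3, 112.7]
ee_rot: [-179.9, -0.0, 96.4]
force: [-0.0, -0.1, -1.1]
gripper_width: 18.0
gripper_force: 30.0
```

```bash
python3 -m jog '{"jaw":[10,10,10,10,10],"slide":[[0,0,0.2],[0,0,0.2],[0,0,0.15],[0,0,0.08],[0,0,0]],"spin":[0,0,0,0,0]}'
```

```text
time_s: 17.45
ee_pos: [571.2, -23.3, 94.4]
ee_rot: [-180.0, -0.0, 96.4]
force: [-0.1, 0.6, -1.2]
gripper_width: 17.4
gripper_force: 30.0
```

```bash
python3 -m jog '{"jaw":[10,10,34,34,34,34,34,34],"slide":[[0,0,0.07],[0,0,0],[0,0,0],[0,0,0],[0,0,0],[0,0,-0.7],[0,0,-1],[0,0,-1]],"spin":[0,0,0,0,0,0,0,0]}'
python3 -c "
from h import *
plan((391,-297,195),37.6,12)"
```

```text
time_s: 18.25
ee_pos: [571.2, -23.3, 174.6]
ee_rot: [-180.0, -0.0, 96.4]
force: [0.3, 0.0, 0.2]
gripper_width: 33.8
gripper_force: 0.0
[-0.7, -0.58, -0.06], [-0.75, -0.52, -0.06], [-0.79, -0.45, -0.06], [-0.82, -0.39, -0.06], [-0.85, -0.31, -0.06], [-0.88, -0.24, -0.06], [-0.9, -0.16, -0.06], [-0.91, -0.09, -0.06], [-0.91, -0.01, -0.06], [-0.91, 0.07, -0.06], [-0.9, 0.15, -0.06], [-0.88, 0.22, -0.06], | spin 0.612
```

```bash
python3 -m jog '{"jaw":[60,60,60,60,60,60],"slide":[[-0.7,-0.58,-0.06],[-0.75,-0.52,-0.06],[-0.79,-0.45,-0.06],[-0.82,-0.39,-0.06],[-0.85,-0.31,-0.06],[-0.88,-0.24,-0.06]],"spin":[0.61,0.61,0.61,0.61,0.61,0.61]}' >/dev/null
python3 -m jog '{"jaw":[60,60,60,60,60,60,60,60],"slide":[[-0.9,-0.16,-0.06],[-0.91,-0.09,-0.06],[-0.91,-0.01,-0.06],[-0.91,0.07,-0.06],[-0.9,0.15,-0.06],[-0.88,0.22,-0.06],[0,0,0],[0,0,0]],"spin":[0.61,0.61,0.61,0.61,0.61,0.61,0,0]}'
python3 - <<'E'
from h import *
s=env.state();print(np.round(s['ee_pos'],1),np.round(s['ee_rot'],1))
m=env.camera_model("wrist");im=env.grab_frame("wrist");cv2.imwrite("pics/w7.png",im[:,:,::-1])
c0=proj(m,(462,-242,64));print('expect',c0)
k=mask(im,0,180,0,150,60);yy,xx=np.indices(k.shape);k[np.hypot(xx-c0[0],yy-c0[1])>75]=0;k[255:]=0
for b in blobs(k,8)[:4]:
    print(b[0],b[1],b[2],cast(m,b[1],64).round(1),cast(m,b[1],3.5).round(1))
    if b[0]>60:
        q=np.argwhere(b[3])[:,::-1];Q=np.array([cast(m,p,64)[:2] for p in q]);v=cv2.fitLine(Q.astype(np.float32),cv2.DIST_L2,0,.01,.01).ravel()
        t=(Q-v[2:])@v[:2];print('  ang',np.degrees(np.arctan2(v[1],v[0])),'len',np.ptp(t),'mid',v[2:]+v[:2]*(t.max()+t.min())/2)
# green tip: top view at z=106 and scene
for n in("top","scene"):
    mm=env.camera_model(n);im=env.grab_frame(n);cv2.imwrite(f"pics/{n}1.png",im[:,:,::-1]);print(n,[(b[:3],cast(mm,b[1],106).round(1)) for b in blobs(mask(im,60,88,120,60),8)[:3]],'expect',proj(mm,(571.3,-22.3,106)))
E
```

```text
time_s: 19.65
ee_pos: [391.8, -297.6, 195.5]
ee_rot: [180.0, -0.0, 37.8]
force: [0.3, -0.6, -0.3]
gripper_width: 60.0
gripper_force: 0.0
[ 391.8 -297.6  195.5] [180.   -0.   37.8]
expect [316.54547105 129.93664583]
383 [316.5, 129.1] [314, 97, 6, 65] [ 462.5 -241.6   64. ] [ 466.4 -238.4    3.5]
  ang 37.738403 len 51.29136010191211 mid [ 462.13910295 -241.83643013]
73 [316.3, 167.4] [312, 164, 10, 8] [ 437.5 -260.7   64. ] [ 436.4 -261.4    3.5]
  ang -61.743484 len 8.495431232307274 mid [ 437.55209163 -260.82763131]
top [((193, [325.5, 223.3], [318, 216, 16, 16]), array([568. , -22.1, 106. ])), ((99, [351.4, 157.3], [343, 150, 17, 16]), array([715.8, -81.6, 106. ]))] expect [325.54793454 221.77839211]
scene [((103, [311.1, 264.7], [303, 257, 19, 14]), array([591.2, -46.4, 106. ])), ((79, [311.5, 251.4], [305, 245, 14, 13]), array([573. , -23.5, 106. ]))] expect [311.19824767 250.51435414]
```

```bash
python3 -c "
from h import *
plan((462.1,-241.8,90),37.75,5)"
```

```text
[0.59, -0.0, 0.7], [0.59, -0.0, 0.7], [0.59, -0.0, 0.7], [0.59, -0.0, 0.7], [0.59, -0.0, 0.7], | spin 0.004
```

```bash
python3 -m jog '{"jaw":[60,60,60,60,60,60,60],"slide":[[0.75,0,0.5],[0.75,0,0.6],[0.74,0,0.8],[0.71,0,0.8],[0,0,0.8],[0,0,0],[0,0,0]],"spin":[0,0,0,0,0,0,0]}' 
python3 -m jog '{"jaw":[60,60,60,60],"slide":[[0,0,0.7],[0,0,0.5],[0,0,0.2],[0,0,0]],"spin":[0,0,0,0]}'
```

```text
time_s: 20.5
ee_pos: [462.0, -242.7, 90.5]
ee_rot: [-180.0, 0.0, 37.9]
force: [0.3, -0.4, 0.1]
gripper_width: 59.6
gripper_force: 0.0
time_s: 20.9
ee_pos: [461.9, -243.5, 48.9]
ee_rot: [180.0, -0.0, 37.8]
force: [-0.1, 0.8, -0.3]
gripper_width: 59.9
gripper_force: 0.0
```

```bash
python3 -m jog '{"jaw":[60,60,6,6,6,6,6,6,6,6],"slide":[[0.03,0,0.15],[0,0,0],[0,0,0],[0,0,0],[0,0,0],[0,0,0],[0,0,0],[0,0,0],[0,0,0],[0,0,0]],"spin":[0,0,0,0,0,0,0,0,0,0]}' 40
python3 -m jog '{"jaw":[6,6,6,6,6,6,6],"slide":[[0,0,-0.5],[0,0,-1],[0,0,-1],[0,0,-1],[0,0,-1],[0,0,-1],[0,0,0]],"spin":[0,0,0,0,0,0,0]}'
python3 -c "
from h import *
plan((571.3,-22.3,215),1.9,9)"
```

```text
time_s: 21.9
ee_pos: [462.4, -242.6, 43.7]
ee_rot: [-180.0, 0.0, 37.8]
force: [0.1, -0.7, 0.7]
gripper_width: 13.9
gripper_force: 40.0
time_s: 22.6
ee_pos: [464.7, -243.9, 213.0]
ee_rot: [179.5, -0.2, 37.8]
force: [0.5, -0.4, -1.1]
gripper_width: 13.9
gripper_force: 40.0
[0.82, -0.41, -0.01], [0.78, -0.46, -0.01], [0.75, -0.52, -0.01], [0.71, -0.57, -0.01], [0.67, -0.61, -0.01], [0.63, -0.66, -0.01], [0.58, -0.7, -0.01], [0.53, -0.74, -0.01], [0.48, -0.78, -0.01], | spin 0.499
```

```bash
python3 - <<'E'
from h import *
s=env.state();m=env.camera_model("wrist");im=env.grab_frame("wrist");cv2.imwrite("pics/w8.png",im[:,:,::-1])
p=np.array(s['ee_pos']);a=np.radians(s['ee_rot'][2]);x=np.array([np.cos(a),np.sin(a),0])
for r in(25,32,35):print(r,proj(m,p+r*x-[0,0,38]),proj(m,p+r*x-[0,0,43]))
c0=proj(m,p+32*x-[0,0,39.])
k=mask(im,0,180,0,140,60);yy,xx=np.indices(k.shape);k[np.hypot(xx-c0[0],yy-c0[1])>35]=0
print([b[:3] for b in blobs(k,5)[:4]])
print(np.round(p,1),np.round(s['ee_rot'],1))
E
```

```text
25 [317.22329203 226.48482553] [317.1601015  225.01386744]
32 [317.22537586 215.3186074 ] [317.16165952 214.08806913]
35 [317.22627885 210.47990769] [317.1623345  209.35472753]
[(283, [316.7, 219.6], [309, 210, 16, 24])]
[ 464.7 -243.9  213. ] [179.5  -0.2  37.8]
```

```bash
python3 -m jog '{"jaw":[6,6,6,6,6,6,6,6,6,6],"slide":[[0.82,-0.41,0],[0.78,-0.46,0],[0.75,-0.52,0],[0.71,-0.57,0],[0.67,-0.61,0],[0.63,-0.66,0],[0.58,-0.7,0],[0.53,-0.74,0],[0.48,-0.78,0],[0,0,0]],"spin":[0.5,0.5,0.5,0.5,0.5,0.5,0.5,0.5,0.5,0]}' 
python3 -m jog '{"jaw":[6,6,6,6,6],"slide":[[0,0,0.7],[0,0,0.7],[0,0,0],[0,0,0],[0,0,0]],"spin":[0,0,0,0,0]}'
python3 -c "
from h import *
s=env.state();print(np.round(s['ee_pos'],1),s['ee_rot'])
plan((571.3,-22.3,150),1.9,1)"
```

```text
time_s: 23.65
ee_pos: [569.3, -18.3, 206.5]
ee_rot: [-179.9, 0.2, 2.0]
force: [0.4, -0.1, -1.3]
gripper_width: 13.7
gripper_force: 40.0
time_s: 24.15
ee_pos: [569.5, -21.4, 167.5]
ee_rot: [180.0, -0.1, 1.8]
force: [0.4, -0.5, -0.3]
gripper_width: 13.7
gripper_force: 40.0
[569.5 -21.4 167.5] [ 1.79993115e+02 -6.81819718e-02  1.80597067e+00]
[0.06, 0.03, 0.58], | spin -0.012
```

```bash
python3 -m jog '{"jaw":[6,6,6,6,6],"slide":[[0.05,0.03,0.5],[0,0,0.5],[0,0,0],[0,0,0],[0,0,0]],"spin":[0,0,0,0,0]}'
for i in 1 2 3; do python3 -m jog '{"jaw":[6],"slide":[[0,0,0]],"spin":[0]}' | sed -n 2,3p; done
```

```text
time_s: 24.65
ee_pos: [571.4, -22.0, 138.1]
ee_rot: [180.0, -0.1, 1.8]
force: [0.0, -0.4, -0.6]
gripper_width: 13.6
gripper_force: 40.0
ee_pos: [571.3, -21.9, 137.9]
ee_rot: [180.0, -0.1, 1.8]
ee_pos: [571.0, -21.9, 137.5]
ee_rot: [180.0, -0.1, 1.8]
ee_pos: [570.8, -21.9, 137.2]
ee_rot: [-180.0, -0.0, 1.8]
```

```bash
python3 -m jog '{"jaw":[6,6,6,6,6],"slide":[[0,0,0.1],[0,0,0.1],[0,0,0.1],[0,0,0],[0,0,0]],"spin":[0,0,0,0,0]}'
python3 -m jog '{"jaw":[6,6,6,6],"slide":[[0,0,0.1],[0,0,0.05],[0,0,0],[0,0,0]],"spin":[0,0,0,0]}'
```

```text
time_s: 25.45
ee_pos: [570.6, -21.9, 127.6]
ee_rot: [-180.0, 0.0, 1.8]
force: [0.7, -0.8, -0.1]
gripper_width: 13.7
gripper_force: 40.0
time_s: 25.85
ee_pos: [570.7, -21.9, 123.3]
ee_rot: [-180.0, -0.0, 1.8]
force: [-0.1, 0.1, -1.7]
gripper_width: 14.1
gripper_force: 40.0
```

```bash
python3 -m jog '{"jaw":[6,6,6,6],"slide":[[0,0,0.07],[0,0,0.04],[0,0,0],[0,0,0]],"spin":[0,0,0,0]}'
python3 -m jog '{"jaw":[6,6,6],"slide":[[0,0,0.04],[0,0,0],[0,0,0]],"spin":[0,0,0]}'
```

```text
time_s: 26.25
ee_pos: [570.6, -21.9, 120.0]
ee_rot: [-180.0, 0.0, 1.8]
force: [-0.3, -0.4, -0.5]
gripper_width: 13.8
gripper_force: 40.0
time_s: 26.55
ee_pos: [570.6, -21.9, 118.8]
ee_rot: [-180.0, 0.0, 1.8]
force: [1.1, -0.8, 0.1]
gripper_width: 14.0
gripper_force: 40.0
```

```bash
python3 -m jog '{"jaw":[6,6,6,6],"slide":[[0,0,0.01],[0,0,0],[0,0,0],[0,0,0]],"spin":[0.4,0.4,0.4,0]}' 50
python3 -m jog '{"jaw":[6,6,6,6,6],"slide":[[0,0,0],[0,0,0],[0,0,0],[0,0,0],[0,0,0]],"spin":[0.5,0.5,0.5,0.3,0]}'
python3 -c "
from h import *
s=env.state();print(s['torque'],s['force'],s['qpos'])"
```

```text
time_s: 26.95
ee_pos: [570.8, -22.0, 118.7]
ee_rot: [180.0, -0.0, -7.8]
force: [0.0, -1.6, -0.5]
gripper_width: 13.9
gripper_force: 50.0
time_s: 27.45
ee_pos: [570.8, -21.7, 118.7]
ee_rot: [-180.0, -0.0, -22.1]
force: [0.2, 1.1, 0.3]
gripper_width: 14.0
gripper_force: 50.0
[0.03163652 0.19341322 0.01278601] [0.20150717 1.05706401 0.27867352] [-3.34482421e+00  2.22965425e+01  9.82222238e+01  3.10455643e-02
  5.94576622e+01  1.08758771e+02]
```

```bash
python3 -m jog '{"jaw":[6,6,6,6,6,6],"slide":[[0,0,0],[0,0,0],[0,0,0],[0,0,0],[0,0,0],[0,0,0]],"spin":[0.5,0.5,0.5,0.5,0.5,0]}'
python3 -m jog '{"jaw":[6,6,6],"slide":[[0,0,0],[0,0,0],[0,0,0]],"spin":[0.3,0,0]}'
python3 - <<'E'
from h import *
for n in("top","scene"):
    m=env.camera_model(n);im=env.grab_frame(n);cv2.imwrite(f"pics/{n}2.png",im[:,:,::-1])
    print(n,'expected centre',proj(m,(571.3,-22.3,139)))
    # orange ring and yellow marks
    for nm,mk in(("orange",mask(im,8,18,150,120)),("yellow",mask(im,22,35,120,120))):
        c=proj(m,(571.3,-22.3,87.5));yy,xx=np.indices(mk.shape);mk[np.hypot(xx-c[0],yy-c[1])>30]=0
        for b in blobs(mk,3)[:4]:
            P=cast(m,b[1],87.5 if nm=="yellow" else 80);print(nm,b[:2],P.round(1),np.hypot(*(P[:2]-[571.3,-22.3])).round(1),np.degrees(np.arctan2(*(P[:2]-[571.3,-22.3])[::-1])).round(1))
s=env.state();print(np.round(s['ee_pos'],1),s['ee_rot'],s['torque'],s['qpos'][5])
E
```

```text
time_s: 28.05
ee_pos: [570.9, -21.4, 118.7]
ee_rot: [-179.9, 0.0, -42.1]
force: [-0.6, 1.1, 0.3]
gripper_width: 13.6
gripper_force: 50.0
time_s: 28.35
ee_pos: [571.0, -21.5, 118.7]
ee_rot: [-179.9, -0.0, -44.5]
force: [1.3, 2.3, 0.2]
gripper_width: 13.8
gripper_force: 50.0
top expected centre [325.61473387 218.04274813]
scene expected centre [311.12084533 237.88293414]
yellow (11, [314.9, 273.6]) [599.1 -45.9  87.5] 36.4 -40.3
yellow (8, [315.5, 282.5]) [611.9 -59.8  87.5] 55.3 -42.7
[571.  -21.5 118.8] [-1.79934594e+02 -4.43768902e-03 -4.45092711e+01] [ 0.71824165 -0.04822462  0.05468846] 131.14371761902723
```

```bash
python3 - <<'E'
from h import *
s=env.state();p=np.array(s['ee_pos']);m=env.camera_model("wrist");im=env.grab_frame("wrist");cv2.imwrite("pics/w9.png",im[:,:,::-1])
C=np.array([571.2,-22.3])
mk=mask(im,22,35,120,120);c=proj(m,(571.2,-22.3,87.5));yy,xx=np.indices(mk.shape);mk[np.hypot(xx-c[0],yy-c[1])>150]=0;mk[265:]=0
az=lambda P:(np.hypot(*(P[:2]-C)).round(1),np.degrees(np.arctan2(P[1]-C[1],P[0]-C[0])).round(1))
print('yellow',[(b[:3],az(cast(m,b[1],87.5))) for b in blobs(mk,15)[:3]])
a=np.radians(s['ee_rot'][2]);e=proj(m,p+np.array([24*np.cos(a),24*np.sin(a),20]));print('line end expected',e)
k=mask(im,0,180,0,150,60);k[np.hypot(xx-e[0],yy-e[1])>25]=0
for b in blobs(k,10)[:3]:print('line',b[:3],az(cast(m,b[1],139)))
E
```

```text
yellow [((113, [314.8, 208.0], [311, 201, 8, 16]), (np.float64(37.1), np.float64(-43.1))), ((95, [314.5, 190.4], [312, 183, 6, 16]), (np.float64(47.5), np.float64(-43.2)))]
line end expected [315.06697643 253.56652103]
line (96, [317.3, 264.2], [316, 252, 4, 27]) (np.float64(18.3), np.float64(-46.4))
line (17, [316.7, 230.9], [314, 230, 7, 3]) (np.float64(33.9), np.float64(-45.1))
```

```bash
python3 -m jog '{"jaw":[6,6,6,6,6],"slide":[[0,0,0],[0,0,0],[0,0,0],[0,0,0],[0,0,0]],"spin":[0,0,0,0,0]}'
python3 -c "
from workcell import env
print(env.state()['torque']);print(env.job_done())"
```

```text
time_s: 29.0
ee_pos: [570.9, -21.7, 118.7]
ee_rot: [-180.0, -0.0, -44.6]
force: [1.1, 3.8, 3.2]
gripper_width: 13.7
gripper_force: 50.0
[ 0.93658441 -0.10266468  0.09999667]
the job is handed in; nothing more can be done
None
```

The job is handed in at 29 s, with no verdict shown: red is in the nest, green is in the well, and the cap is fitted and still gripped about 46° round, 1–3° past the yellow marks and short of the catch.

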